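Third hand for a rod-holder bracket

TASK

Clear the assembly board so I can screw the bracket down: put the red sinker in the red tray and the blue sinker in the blue tray. Then set the aluminium bracket flat on the board with its upright front plate square and roughly centred on the sprung stop plate, and press it steadily against the stop so that the black pointers stand in the green of the scale (about 11 newtons; never ram the stop to the end of its travel). Finish while still holding it pressed like that, and leave everything else on the ledge where it is.

Things in the scene. Friction and masses are not known exactly. Their poses are not given: they have to be found in the camera images.
- jig: fixed plywood board 270 (x) x 140 (y) x 12 mm; origin at the centre of its underside, on the ledge. Its +x is the pressing direction, towards the sprung stop; grey fixed housing (120 wide, top at z = 57 mm) from x = 111 mm on. Free bed from x = -135 to +58 mm: the sinkers stand there at first, the bracket goes there.
- stop_plate: aluminium stop plate 10 x 100 (y) x 40 mm tall, origin at the centre of its pressed face (looks to board -x), axes as the board's. At rest at board x = 60, y = 0, z = 36 mm; slides 25 mm along +x on a spring: 0.9 N/mm, no preload or friction. Black pointers at its ends; they stand in the green of the board's scale at 9 to 16.5 mm push (8 to 15 N), mid-green 12.5 mm (11 N).
- bracket: loose bracket, 0.24 kg: aluminium base 60 x 60 x 10 mm; upright aluminium front plate 8 x 60 x 46 mm tall, its front face at x = +30 mm, to face the stop; central black web 16 mm thick (y), x = -30 to +22, z = 10 to 56 mm, to grip from above by its sides. Origin at the centre of the underside, +x out through the front plate. Stands upright on the ledge at the start.
- bracket_face (a point): centre of the front face of the bracket's front plate, at bracket x = 30, y = 0, z = 28 mm; it goes against the stop plate
- sinker_red: loose red-coated sinker, upright cylinder 26 mm diameter, 46 mm tall (plus a 3 mm steel stud on top), 0.17 kg; origin at the centre of its underside; stands on the board at the start
- sinker_blue: loose blue-coated sinker, same size and mass as the red one; origin at the centre of its underside; stands on the board at the start
- tray_red: red open tray fixed to the ledge, 100 x 100 mm outside, 28 mm tall, walls 4 mm, floor 4 mm; origin at the centre of its underside, axes along the sides
- tray_blue: blue open tray fixed to the ledge, same size as the red one; origin at the centre of its underside
- reel: bystander: grey aluminium reel 56 mm diameter, 72 mm tall, with a crank; origin at the centre of its underside
- lure: bystander: green hard lure about 77 mm long, 24 mm tall; origin at the underside
- screwdriver: bystander: screwdriver lying flat; origin at its underside
- screw_jar: bystander: clear jar, 60 mm diameter, 75 mm tall; origin at the centre of its underside

How it is judged (in metres and radians):
On the way, in this order (a step that is already met when the one before it is completed fails the run):
1. both sinkers are in the trays of their own colours, let go (x of sinker_red in the frame of tray_red between -0.046 and 0.046 m and y of sinker_red in the frame of tray_red between -0.046 and 0.046 m and z of sinker_red in the frame of tray_red below 0.03 m and contact force between the fingers and sinker_red below 0.1 N and linear speed of each of sinker_red, sinker_blue below 0.05 m/s and x of sinker_blue in the frame of tray_blue between -0.046 and 0.046 m and y of sinker_blue in the frame of tray_blue between -0.046 and 0.046 m and z of sinker_blue in the frame of tray_blue below 0.03 m and contact force between the fingers and sinker_blue below 0.1 N), for 0.2 s.
2. the bracket is held flat, square and pressed steadily against the stop plate, pointers in the green (contact force between bracket and stop_plate between 7.5 and 15.5 N and x of stop_plate in the frame of jig between 0.0683 and 0.0772 m and y of bracket in the frame of jig between -0.015 and 0.015 m and z of bracket in the frame of jig between 0.009 and 0.016 m and x of bracket_face in the frame of jig above 0.066 m and angle between bracket's own z axis and vertical below 0.08 rad and angle between the x axis of bracket and the x axis of jig, either way round below 0.09 rad and contact force between the fingers and bracket above 3 N and contact force between each of the arm, the fingers and stop_plate below 0.3 N and linear speed of bracket below 0.01 m/s), for 0.5 s.
At the end, for the whole second after the job is handed in: Sinkers at rest in the trays of their colours. Bracket flat on the board (tilt < 0.08 rad), front plate square to the stop (0.09 rad), within 15 mm of its middle, at rest, held by the fingers (> 3 N), pressing the stop plate with 7.5 to 15.5 N (8.3 to 17.2 mm); robot not touching the stop plate (all of step 1 and all of step 2); the arm keeps its last pose, push and grip.
It fails at once if the stop is rammed towards the end of its travel (over 22 mm) (x of stop_plate in the frame of jig above 0.082 m).
It fails at once if a bystander (reel, lure, screwdriver, screw jar) is moved more than 15 mm (distance of any of reel, lure, screwdriver, screw_jar from where it was at the start of the episode above 0.015 m).
It also fails if it takes over 67 s, if anything falls off the work surface, if the arm or the gripper's body presses on something with over 40 N, if the wrist force passes 120 N, or if a joint passes its speed limit or range.

ROBOT

A 6-joint arm with a two-finger parallel gripper is mounted at the origin on the work surface. World frame = base frame: x ahead of the robot, y to its left, z up, the work surface at z = 0. Lengths are in m, angles in degrees, forces in N, time in s.
With the tool pointing down it reaches from about 0.325 to 0.775 m from the base axis. Payload 5.5 kg.
Tool frame: the origin (TCP) lies at the very end of the fingers, on their centre line; the grasp point (between the pads) lies bot.grip_depth behind it (bot.grip_depth is the distance from the TCP to the grasp point, in m); z points along the fingers, y is the line along which they close (so a half turn about z gives the same grasp; the last joint's range is limited). The gripper opens to 85 mm and grips with 20 to 120 N. Pads are 22 mm wide; open, the fingers measure 114 mm over their backs; the gripper's body (76 mm by 85 mm) begins 54 mm behind the grasp point. The pads swing forward as they close: fully open they stand 13 mm farther back than shut.
Start: joints at [69.173, 5.22, 70.514, -0, 104.267, -3.249], TCP at [0.181, 0.572, 0.231] pointing down, gripper open.
Joint ranges: [-164.24, 164.24], [-49.07, 125.15], [9.68, 141.18], [-86.29, 266.29], [3.28, 154.24], [-151.56, 151.56]. Speed limits (degrees/s): [147.25, 147.25, 172.46, 180, 180, 180].

INTERFACE

Orientations are given as [roll, pitch, yaw] about the fixed x, y, z axes, in that order (R = Rz(yaw) Ry(pitch) Rx(roll)).
In Python, from bench import readout, vision, hand_in, spotter, bot gives the robot as it stands.
- The arm moves only by the tool drive_tool, never from a script. Its argument "motion" is a list of rows, each a list of 7 numbers: the shift along the tool's x, y, z each as a share of 0.3 m, from -1 to 1, then the turn, a rotation vector about the tool's x, y, z each as a share of pi/2 rad, from -1 to 1, then the opening, from -1 (shut) to 1 (fully open). A call has exactly 10 rows; each row is the pose to reach, as a shift and turn from the pose commanded when the call began, along the tool's axes at that moment; what a row does not reach only later rows make up. A row lasts 1/8 s, in which the tool goes at most 62.5 mm and 10.7 degrees, less where a joint would pass 70% of its speed; a pose out of reach is approached as far as the arm can. A call with a number of a shift or a turn outside -1 to 1 is refused whole. A call with a gripper value outside its range is refused whole. The fingers move at their own pace and stop on an object; "grip_force" is the grip in N (left out, the last holds). Time passes only in rows, so rows that repeat a pose let the fingers close, or fill a call up. It gives the time, the measured TCP pose, the force, the opening and the grip force at its end, in the units of the state.
- readout.sense(): the state, without advancing time (a new reading comes with each control period).
- vision.grab_frame(name): name is "side" or "top" or "wrist"; returns a dict with "img" (384x512x3 uint8, blue, green, red), "camera_matrix" (3x3 intrinsics, pixels), "R" (3x3) and "t" (3): a world point X has camera coordinates R X + t; the wrist camera has in their place "tool_from_camera" (4x4, takes a point from camera to tool coordinates, whose origin is the TCP and whose axes are the flange's). Camera axes: x right, y down, z forward; pixel columns grow to the right and rows downward; lengths in m; the calibration is good to about 2 mm. A picture is of the moment at which its call begins: read the wrist's pose just before it. There is no depth.
- hand_in(): hands the job in; it is judged then, once.
Trained networks look in the newest picture that a camera, given by its name, has taken for a name from the list of things; names that differ only in an ending like _2 or _b are one class to them, and where a whole thing is asked for, a point or a joint stands for the part that bears it (a point fixed in the world has none). Each returns a list of dicts, best first, with "confidence" (0 to 1); they miss things now and then, are a little off and sometimes report something else, mostly with a low value. They report only what shows in the picture. A call takes as long as a camera call.
- spotter.spot_in(camera, thing): "extent" ([left, top, width, height] in pixels, round what is visible of it).
- spotter.pinpoint(camera, thing): "position" ([column, row] in pixels: a listed point, or the origin of a listed thing).
The state is a dict: "time": time; "q": joint angles; "qd": joint speeds; "effort": joint torques, N m; "eef_pos": TCP position; "ee_rot": TCP orientation; "ft_force": force on the tool from outside, world axes, zero at the start; "wrist_torque": the same for the moment, N m; "gripper_width": opening from 0.0 (shut) to 1.0 (fully open); "finger_force": force on a finger pad.
Only numpy, scipy, OpenCV 4.12 (cv2) and the standard library are available. Lean on these libraries where they do the work, as an engineer would, in place of code of your own. Each camera call takes 0.05 s, during which the arm holds its last target. There are 200 camera calls.

## Working session

There is one attempt and no reset: what is moved stays moved. The work goes in short steps, Python scripts to look and compute and a tool call to move; the robot and the scene stay as the last step left them, time stands still between calls to the robot, and variables do not carry over. Pictures are saved under pics/ and viewed, at most 10 in all, crops included, and the job is handed in when it is done.

Besides the shell and the picture viewer there is one more tool, called after "Call:" by a JSON object that holds its "name" and its "arguments", one argument or row to a line. drive_tool: Moves the arm, as the interface text tells. Shift numbers are shares of 0.3 m and turn numbers shares of pi/2 rad, none past 1 either way. Its arguments: {"type":"object","properties":{"motion":{"type":"array"},"grip_force":{"type":"number"}},"required":["motion"]}

```bash
mkdir -p pics; cat > h.py <<'E'
import numpy as np, cv2
from bench import readout, vision, hand_in, spotter, bot
def ray(f,p):
    K=np.array(f["camera_matrix"]);R=np.array(f["R"]);t=np.array(f["t"])
    d=R.T@np.linalg.solve(K,[p[0],p[1],1]); return -R.T@t,d
def onplane(f,p,z):
    c,d=ray(f,p); return c+d*(z-c[2])/d[2]
E
python3 - <<'E'
from h import *
print(readout.sense(), bot.grip_depth)
F={c:vision.grab_frame(c) for c in("top","side")}
cv2.imwrite("pics/a.png",F["top"]["img"]);cv2.imwrite("pics/b.png",F["side"]["img"])
for n in "jig stop_plate bracket bracket_face sinker_red sinker_blue tray_red tray_blue reel lure screwdriver screw_jar".split():
    rays=[]
    for c in F:
        r=spotter.pinpoint(c,n)
        if r:
            p=r[0]["position"]; z={"stop_plate":.036,"bracket_face":.028,"sinker_red":.012,"sinker_blue":.012}.get(n,0)
            print(n,c,np.round(p,1),round(r[0]["confidence"],2),np.round(onplane(F[c],p,z),4))
            rays.append(ray(F[c],p))
    if len(rays)==2:
        A=0;b=0
        for c0,d in rays:
            d=d/np.linalg.norm(d);P=np.eye(3)-np.outer(d,d);A=A+P;b=b+P@c0
        print("   tri",np.round(np.linalg.solve(A,b),4))
E
```

```text
{'time': 0.0, 'q': array([ 6.91733262e+01,  5.26242150e+00,  7.05820568e+01,  5.15020968e-04,
        1.04268617e+02, -3.25053590e+00]), 'qd': array([-0.01413211, -0.11434211, -0.04323776,  0.03154205,  0.14374816,
       -0.02823214]), 'effort': array([ 1.72002525e-03, -4.58724976e+01, -4.18032753e+01, -2.78089198e-05,
        1.11903358e-02, -6.16833944e-06]), 'eef_pos': array([0.18109615, 0.57170817, 0.23015632]), 'ee_rot': array([-1.79887115e+02, -6.91132821e-03,  1.62423982e+02]), 'ft_force': array([ 0.17472376,  0.45366916, -0.02850445]), 'wrist_torque': array([ 0.05694193, -0.03609543,  0.01529806]), 'finger_force': 0.0, 'gripper_width': 1.0026341798335845} 0.0187
jig top [238.4 241.4] 0.95 [0.5351 0.1214 0.    ]
jig side [219.8 191.1] 0.71 [0.5303 0.1116 0.    ]
   tri [ 0.5321  0.1218 -0.0123]
stop_plate side [195.2 182.4] 0.56 [0.4655 0.1139 0.036 ]
bracket top [402.1 223.8] 0.62 [ 0.5719 -0.2966  0.    ]
bracket side [234.8 335.8] 0.61 [ 0.5778 -0.2974  0.    ]
   tri [ 0.5748 -0.297  -0.002 ]
bracket_face top [402.3 236.3] 0.71 [ 0.5402 -0.2874  0.028 ]
bracket_face side 
[... 549 characters left out ...]
.62 [ 0.4839 -0.1396  0.    ]
tray_blue side [196.  272.7] 0.96 [ 0.4816 -0.1409 -0.    ]
   tri [ 0.4826 -0.14   -0.0015]
reel top [264.3 146.3] 0.72 [0.7785 0.051  0.    ]
reel side [309.5 207.9] 0.83 [0.7753 0.0507 0.    ]
   tri [7.769e-01 5.090e-02 1.000e-04]
lure top [199.6 160.7] 0.5 [0.7441 0.2183 0.    ]
lure side [295.4 165. ] 0.6 [0.7483 0.2072 0.    ]
   tri [ 0.7485  0.2205 -0.0152]
screwdriver top [109.1 271.4] 0.86 [0.4658 0.4491 0.    ]
screwdriver side [204.2 111.2] 0.71 [0.4678 0.445  0.    ]
   tri [ 0.4662  0.4509 -0.0052]
screw_jar top [326.8 154.5] 0.56 [ 0.7541 -0.1099  0.    ]
screw_jar side [307.  256.7] 0.68 [ 0.7551 -0.1003  0.    ]
   tri [ 0.7525 -0.108   0.0132]
```

View pics/a.png

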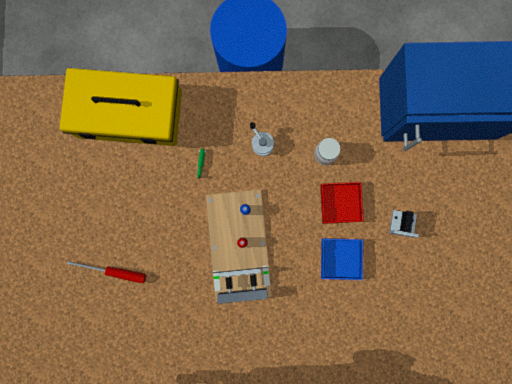

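View pics/b.png

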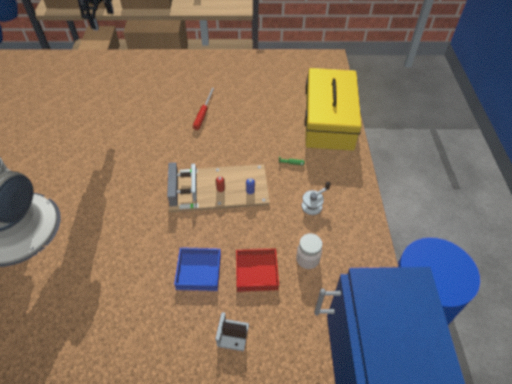

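The top view shows the board at about (238,245), with its stop towards the robot. The red sinker is near (242,242) and the blue near (245,209); the trays are at (342,203) and (342,259) and the bracket is at (404,223) with its front plate facing the robot. Several of the network's sinker hits were off, so I'll refine them by colour.

```bash
cat >> h.py <<'E'
def blobs(img,col,amin=8):
    b,g,r=[img[...,i].astype(int) for i in range(3)]
    m=(r>90)&(r>2.2*g)&(r>2.2*b) if col=="red" else (b>90)&(b>1.8*r)&(b>1.8*g)
    n,l,s,c=cv2.connectedComponentsWithStats(m.astype(np.uint8))
    return [(s[i,4],s[i,:4].tolist(),c[i].round(1)) for i in range(1,n) if s[i,4]>=amin]
def tool2world(s):
    from scipy.spatial.transform import Rotation as Ro
    T=np.eye(4);T[:3,:3]=Ro.from_euler("xyz",s["ee_rot"],degrees=True).as_matrix();T[:3,3]=s["eef_pos"];return T
def wristframe():
    s=readout.sense();f=vision.grab_frame("wrist")
    M=np.linalg.inv(tool2world(s)@np.array(f["tool_from_camera"]));f["R"]=M[:3,:3];f["t"]=M[:3,3];return f
def pix(f,X):
    p=np.array(f["camera_matrix"])@(np.array(f["R"])@np.array(X)+np.array(f["t"]));return p[:2]/p[2]
E
python3 - <<'E'
from h import *
for c in("top","side"):
    f=vision.grab_frame(c)
    for col in("red","blue"):
        for a,bb,ce in blobs(f["img"],col):
            if a<3000: print(c,col,a,bb,ce,np.round(onplane(f,ce,.035),3))
f=vision.grab_frame("top")
i=cv2.resize(f["img"][180:310,195:425],None,fx=3.45,fy=3.45,interpolation=cv2.INTER_CUBIC);cv2.imwrite("pics/c.png",i)
print(np.array(vision.grab_frame("wrist")["tool_from_camera"]).round(3))
E
```

```text
top red 1648 [320, 182, 44, 42] [341.5 202.3] [ 0.627 -0.138  0.035]
top red 53 [237, 238, 10, 10] [241.1 242.4] [0.533 0.113 0.035]
top red 353 [105, 267, 40, 16] [124.4 274.6] [0.46  0.4   0.035]
top blue 784 [384, 114, 128, 26] [451.1 119.2] [ 0.832 -0.421  0.035]
top blue 52 [240, 205, 10, 9] [244.4 209. ] [0.615 0.104 0.035]
top blue 1651 [321, 239, 42, 41] [341.9 258.8] [ 0.488 -0.134  0.035]
side red 142 [194, 106, 13, 23] [199.7 116.8] [0.461 0.379 0.035]
side red 18 [217, 179, 6, 6] [219.5 181.5] [0.531 0.117 0.035]
side red 1598 [236, 249, 43, 42] [256.6 269.7] [ 0.628 -0.154  0.035]
side blue 1309 [175, 250, 45, 39] [198.5 270. ] [ 0.492 -0.153  0.035]
[[-0.001 -0.961 -0.275  0.07 ]
 [ 1.    -0.001  0.    -0.001]
 [-0.    -0.275  0.961 -0.142]
 [ 0.     0.     0.     1.   ]]
```

View pics/c.png

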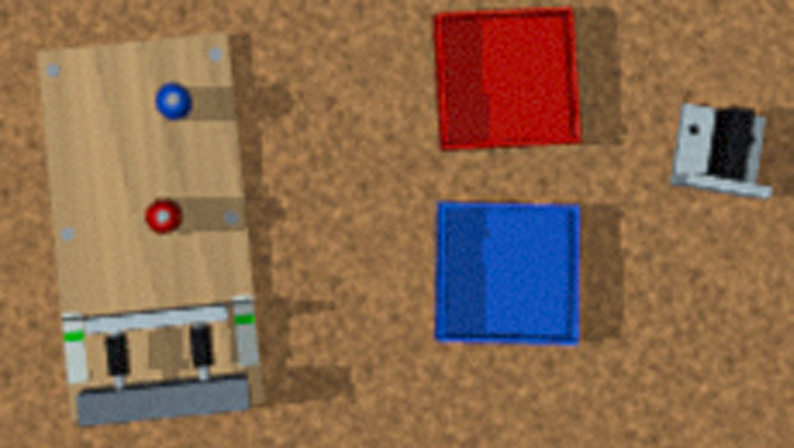

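Close up, the red sinker stands at about (0.532, 0.113) and the blue at (0.614, 0.104). The tray centres are at (0.627, -0.137) and (0.486, -0.137). I'll start by moving above the red sinker.

Call:
{"name": "drive_tool", "arguments": {
  "motion": [
    [-0.99,-0.69,0,0,0,-0.196,1],
    [-0.99,-0.69,0,0,0,-0.196,1],
    [-0.99,-0.69,0,0,0,-0.196,1],
    [-0.99,-0.69,0,0,0,-0.196,1],
    [-0.99,-0.69,0,0,0,-0.196,1],
    [-0.99,-0.69,0,0,0,-0.196,1],
    [-0.99,-0.69,0,0,0,-0.196,1],
    [-0.99,-0.69,0,0,0,-0.196,1],
    [-0.99,-0.69,0,0,0,-0.196,1],
    [-0.99,-0.69,0,0,0,-0.196,1]
  ],
  "grip_force": 40
}}

```text
time: 2.75
eef_pos: [0.4012, 0.286, 0.2313]
ee_rot: [180.0, -0.0, -179.8]
ft_force: [-0.6, -0.5, -0.6]
gripper_width: 0.996
finger_force: 0.0
```

Call:
{"name": "drive_tool", "arguments": {
  "motion": [
    [-0.437,-0.577,0,0,0,0,1],
    [-0.437,-0.577,0,0,0,0,1],
    [-0.437,-0.577,0,0,0,0,1],
    [-0.437,-0.577,0,0,0,0,1],
    [-0.437,-0.577,0,0,0,0,1],
    [-0.437,-0.577,0,0,0,0,1],
    [-0.437,-0.577,0,0,0,0,1],
    [-0.437,-0.577,0,0,0,0,1],
    [-0.437,-0.577,0,0,0,0,1],
    [-0.437,-0.577,0,0,0,0,1]
  ]
}}

```text
time: 4.0
eef_pos: [0.533, 0.1122, 0.2313]
ee_rot: [180.0, 0.0, -179.9]
ft_force: [0.0, -0.3, -0.9]
gripper_width: 1.003
finger_force: 0.0
```

```bash
python3 - <<'E'
from h import *
f=wristframe();cv2.imwrite("pics/d.png",f["img"]);np.savez("d.npz",K=f["camera_matrix"],R=f["R"],t=f["t"])
for col in("red","blue"):
    for a,bb,ce in blobs(f["img"],col,100): print(col,a,bb,ce,np.round(onplane(f,ce,.05),4))
for n in("stop_plate","jig"): print(n,spotter.pinpoint("wrist",n)[:1])
E
```

```text
red 995 [464, 85, 48, 33] [489.4  99.9] [0.4547 0.361  0.05  ]
red 362 [247, 157, 21, 24] [257.2 168.2] [0.5297 0.1112 0.05  ]
red 5922 [20, 195, 100, 78] [ 71.2 232.2] [ 0.6097 -0.1165  0.05  ]
blue 7950 [0, 83, 106, 89] [ 53.9 125.9] [ 0.4824 -0.1129  0.05  ]
blue 307 [242, 218, 18, 28] [251.7 232.1] [0.6094 0.1045 0.05  ]
stop_plate [{'position': [264.3, 109.0], 'confidence': 0.64}]
jig [{'position': [263.8, 158.8], 'confidence': 0.84}]
```

View pics/d.png

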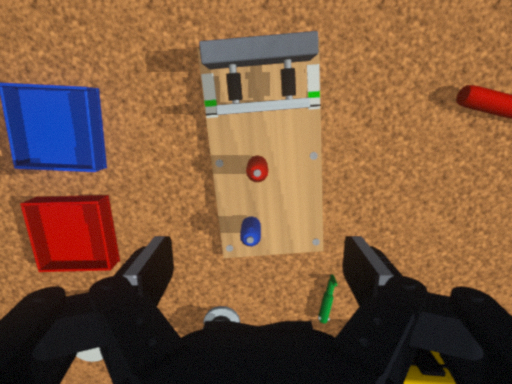

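The wrist view shows the red sinker at (257,168), the blue at (251,232), and the stop plate line from (207,113) to (320,106). The red sinker is directly below the fingers, so I'll descend and grip.

Call:
{"name": "drive_tool", "arguments": {
  "motion": [
    [0,0,0.2,0,0,0,1],
    [0,0,0.4,0,0,0,1],
    [0,0,0.55,0,0,0,1],
    [0,0,0.69,0,0,0,1],
    [0,0,0.69,0,0,0,1],
    [0,0,0.69,0,0,0,1],
    [0,0,0.69,0,0,0,-1],
    [0,0,0.69,0,0,0,-1],
    [0,0,0.69,0,0,0,-1],
    [0,0,0.69,0,0,0,-1]
  ]
}}

```text
time: 5.4
eef_pos: [0.5335, 0.1121, 0.0251]
ee_rot: [180.0, 0.1, -179.9]
ft_force: [-0.9, -0.2, 4.9]
gripper_width: 0.288
finger_force: 39.7
```

```bash
python3 - <<'E'
from h import *
d=np.load("d.npz");f=dict(camera_matrix=d["K"],R=d["R"],t=d["t"])
a=np.deg2rad
def L(p,q,z):
    P,Q=onplane(f,p,z),onplane(f,q,z);v=Q-P;print(P.round(4),Q.round(4),np.rad2deg(np.arctan2(v[1],v[0])).round(2))
L((222,257),(208,118),.012);L((324,252),(321,108),.012);L((222,257),(324,252),.012)
L((207,113),(320,106),.056);L((200,41),(318,32),.057)
E
```

```text
[0.6647 0.0618 0.012 ] [0.4751 0.051  0.012 ] -176.75
[0.6568 0.2045 0.012 ] [0.4633 0.1884 0.012 ] -175.24
[0.6647 0.0618 0.012 ] [0.6568 0.2045 0.012 ] 93.17
[0.4684 0.0576 0.056 ] [0.4611 0.1779 0.056 ] 93.46
[0.3989 0.0541 0.057 ] [0.3907 0.1714 0.057 ] 93.98
```

Call:
{"name": "drive_tool", "arguments": {
  "motion": [
    [0,0,-0.2,0,0,0,-1],
    [0,0,-0.3,0,0,0,-1],
    [-0.1,-0.2,-0.3,0,0,0,-1],
    [-0.18,-0.4,-0.3,0,0,0,-1],
    [-0.25,-0.6,-0.3,0,0,0,-1],
    [-0.312,-0.83,-0.3,0,0,0,-1],
    [-0.312,-0.83,-0.3,0,0,0,-1],
    [-0.312,-0.83,-0.3,0,0,0,-1],
    [-0.312,-0.83,-0.15,0,0,0,-1],
    [-0.312,-0.83,-0.05,0,0,0,-1]
  ]
}}

```text
time: 6.65
eef_pos: [0.6262, -0.1343, 0.0374]
ee_rot: [179.9, -0.1, -179.8]
ft_force: [0.5, 0.2, -2.0]
gripper_width: 0.289
finger_force: 40.1
```

Call:
{"name": "drive_tool", "arguments": {
  "motion": [
    [0,0,0.03,0,0,0,-1],
    [0,0,0.06,0,0,0,-1],
    [0,0,0.06,0,0,0,-1],
    [0,0,0.06,0,0,0,0.15],
    [0,0,0.06,0,0,0,0.15],
    [0,0,0.06,0,0,0,0.15],
    [0,0,-0.1,0,0,0,0.15],
    [0,0,-0.25,0,0,0,0.15],
    [0,0,-0.35,0,0,0,1],
    [0,0,-0.35,0,0,0,1]
  ]
}}

```text
time: 7.9
eef_pos: [0.6286, -0.1374, 0.1486]
ee_rot: [-179.9, 0.4, -179.9]
ft_force: [-0.1, 0.4, -0.5]
gripper_width: 0.972
finger_force: 0.0
```

Call:
{"name": "drive_tool", "arguments": {
  "motion": [
    [0.01,0.2,0,0,0,0,1],
    [0.02,0.4,0,0,0,0,1],
    [0.03,0.6,0,0,0,0,1],
    [0.047,0.803,0,0,0,0,1],
    [0.047,0.803,0,0,0,0,1],
    [0.047,0.803,0,0,0,0,1],
    [0.047,0.803,0.15,0,0,0,1],
    [0.047,0.803,0.3,0,0,0,1],
    [0.047,0.803,0.4,0,0,0,1],
    [0.047,0.803,0.4,0,0,0,1]
  ]
}}

```text
time: 9.15
eef_pos: [0.6104, 0.1018, 0.0202]
ee_rot: [-179.9, -0.4, 179.9]
ft_force: [0.1, 0.0, 0.1]
gripper_width: 1.001
finger_force: 0.0
```

Call:
{"name": "drive_tool", "arguments": {
  "motion": [
    [0,0,0,0,0,0,0],
    [0,0,0,0,0,0,-1],
    [0,0,0,0,0,0,-1],
    [0,0,0,0,0,0,-1],
    [0,0,0,0,0,0,-1],
    [0,0,-0.15,0,0,0,-1],
    [0,0,-0.3,0,0,0,-1],
    [0,0,-0.3,0,0,0,-1],
    [0,0,-0.3,0,0,0,-1],
    [0,0,-0.3,0,0,0,-1]
  ]
}}

```text
time: 10.4
eef_pos: [0.6115, 0.1039, 0.1116]
ee_rot: [-180.0, -0.2, -179.9]
ft_force: [0.5, -0.6, -1.8]
gripper_width: 0.29
finger_force: 39.7
```

Call:
{"name": "drive_tool", "arguments": {
  "motion": [
    [0.08,-0.2,0,0,0,0,-1],
    [0.16,-0.4,0,0,0,0,-1],
    [0.28,-0.6,0,0,0,0,-1],
    [0.42,-0.803,0,0,0,0,-1],
    [0.42,-0.803,0,0,0,0,-1],
    [0.42,-0.803,0,0,0,0,-1],
    [0.42,-0.803,0,0,0,0,-1],
    [0.42,-0.803,0.15,0,0,0,-1],
    [0.42,-0.803,0.24,0,0,0,-1],
    [0.42,-0.803,0.24,0,0,0,-1]
  ]
}}

```text
time: 11.65
eef_pos: [0.4854, -0.1352, 0.0391]
ee_rot: [179.9, -0.3, -179.8]
ft_force: [0.3, -0.1, -1.2]
gripper_width: 0.286
finger_force: 39.9
```

Call:
{"name": "drive_tool", "arguments": {
  "motion": [
    [0,0,0.04,0,0,0,-1],
    [0,0,0.075,0,0,0,-1],
    [0,0,0.075,0,0,0,-1],
    [0,0,0.075,0,0,0,0.15],
    [0,0,0.075,0,0,0,0.15],
    [0,0,0.075,0,0,0,0.15],
    [0,0,-0.1,0,0,0,0.15],
    [0,0,-0.3,0,0,0,0.15],
    [0,0,-0.5,0,0,0,1],
    [0,0,-0.6,0,0,0,1]
  ]
}}

```text
time: 12.9
eef_pos: [0.4877, -0.1374, 0.2271]
ee_rot: [-179.9, 0.3, -179.9]
ft_force: [0.1, -0.0, -0.4]
gripper_width: 0.968
finger_force: 0.0
```

Call:
{"name": "drive_tool", "arguments": {
  "motion": [
    [-0.1,-0.2,0,0,0,0,1],
    [-0.2,-0.4,0,0,0,0,1],
    [-0.245,-0.527,0,0,0,0,1],
    [-0.245,-0.527,0,0,0,0,1],
    [-0.245,-0.527,0,0,0,0,1],
    [-0.245,-0.527,0,0,0,0,1],
    [-0.245,-0.527,0,0,0,0,1],
    [-0.245,-0.527,0,0,0,0,1],
    [-0.245,-0.527,0,0,0,0,1],
    [-0.245,-0.527,0,0,0,0,1]
  ]
}}

```text
time: 14.15
eef_pos: [0.5605, -0.295, 0.2224]
ee_rot: [-180.0, 0.0, -179.9]
ft_force: [0.4, -0.9, -0.4]
gripper_width: 0.999
finger_force: 0.0
```

```bash
python3 - <<'E'
from h import *
print(readout.sense()["eef_pos"])
f=wristframe();cv2.imwrite("pics/e.png",cv2.resize(f["img"],(800,600)));np.savez("e.npz",K=f["camera_matrix"],R=f["R"],t=f["t"])
for n in("bracket","bracket_face"):
    for r in spotter.pinpoint("wrist",n)[:1]: print(n,r,onplane(f,r["position"],.028 if "face" in n else 0).round(4))
E
```

```text
[ 0.56053907 -0.29497034  0.2223548 ]
bracket {'position': [258.8, 174.7], 'confidence': 0.55} [ 0.5744 -0.294   0.    ]
bracket_face {'position': [262.1, 152.4], 'confidence': 0.68} [ 0.541  -0.2902  0.028 ]
```

View pics/e.png

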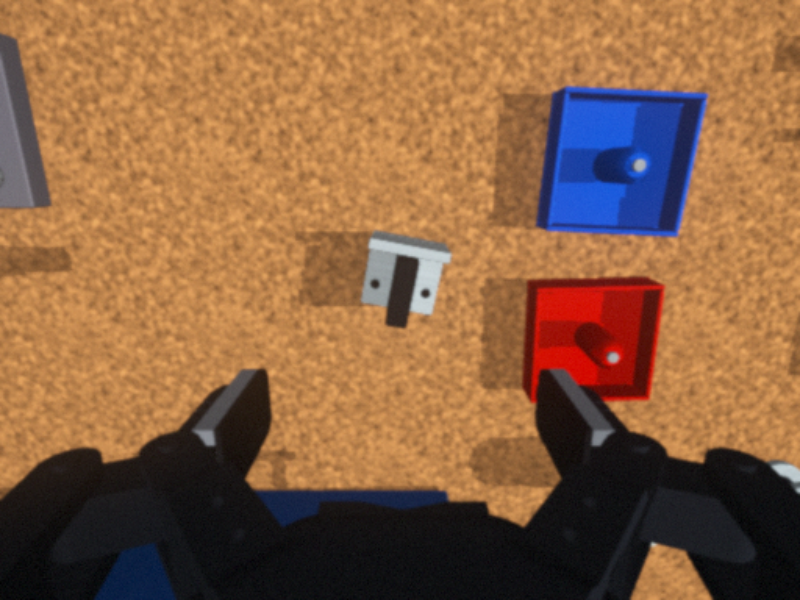

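Both sinkers stand in their own trays. The bracket's front plate runs from (372,233) to (451,247) and its web from (408,257) down to (397,327), in the 800-pixel picture.

```bash
python3 - <<'E'
from h import *
from scipy.optimize import least_squares
d=np.load("e.npz");f=dict(camera_matrix=d["K"],R=d["R"],t=d["t"])
M=[(30,-30,56),(30,30,56),(22,30,56),(22,-30,56),(22,8,56),(22,-8,56),(-30,8,56),(-30,-8,56),(-30,30,10),(-30,-30,10)]
U=np.array([(374,233),(451,247),(448,262),(369,249),(419,258),(396,255),(407,327),(386,326),(432,315),(362,304)])/1.5625
def pr(p):
    c,s=np.cos(p[2]),np.sin(p[2]);return np.array([pix(f,[p[0]+(c*x-s*y)/1e3,p[1]+(s*x+c*y)/1e3,z/1e3]) for x,y,z in M])
best=None
for sg in(1,-1):
    V=np.array(U)
    if sg<0: V=V[[1,0,3,2,5,4,7,6,9,8]]
    r=least_squares(lambda p:(pr(p)-V).ravel(),[.574,-.295,np.deg2rad(170)],loss="soft_l1")
    print(sg,r.x[:2].round(4),np.rad2deg(r.x[2]),r.cost);print((pr(r.x)-V).round(1).tolist())
E
```

```text
1 [ 0.5711 -0.3002] 189.06582562096685 353.7163251565024
[[37.0, 3.3], [-66.9, 3.0], [-63.6, 0.5], [41.2, 0.3], [-25.3, -0.1], [3.9, -0.4], [-9.8, 0.1], [17.5, -1.3], [-41.7, -1.8], [48.9, -1.7]]
-1 [ 0.5711 -0.2952] 171.10647747556956 14.156816590747255
[[0.8, 2.9], [-4.7, 3.3], [-2.4, 0.3], [1.4, 0.4], [0.3, -0.4], [0.1, -0.1], [-0.2, -1.3], [0.2, 0.1], [-0.4, -1.7], [0.6, -1.8]]
```

```bash
python3 - <<'E'
from h import *
from scipy.optimize import least_squares
d=np.load("e.npz");f=dict(camera_matrix=d["K"],R=d["R"],t=d["t"])
M=[(22,-30,56),(22,30,56),(22,-8,56),(22,8,56),(-30,-8,56),(-30,8,56),(-30,-30,10),(-30,30,10)]
U=np.array([(448,262),(369,249),(419,258),(396,255),(407,327),(386,326),(432,315),(362,304)])/1.5625
def pr(p):
    c,s=np.cos(p[2]),np.sin(p[2]);return np.array([pix(f,[p[0]+(c*x-s*y)/1e3,p[1]+(s*x+c*y)/1e3,z/1e3]) for x,y,z in M])
r=least_squares(lambda p:(pr(p)-U).ravel(),[.574,-.295,np.deg2rad(170)],loss="soft_l1")
print(r.x[:2].round(4),np.rad2deg(r.x[2]),r.cost);print((pr(r.x)-U).round(1).tolist())
E
```

```text
[ 0.5716 -0.2953] 171.32050225488143 5.174978216685557
[[1.2, 0.7], [-2.6, 0.9], [-0.1, 0.3], [0.1, 0.0], [0.2, 0.5], [-0.2, -0.9], [0.6, -1.6], [-0.4, -1.2]]
```

Call:
{"name": "drive_tool", "arguments": {
  "motion": [
    [-0.057,-0.003,0.1,0,0,0.098,1],
    [-0.057,-0.003,0.25,0,0,0.098,1],
    [-0.057,-0.003,0.4,0,0,0.098,1],
    [-0.057,-0.003,0.5,0,0,0.098,1],
    [-0.057,-0.003,0.6,0,0,0.098,1],
    [-0.057,-0.003,0.65,0,0,0.098,1],
    [-0.057,-0.003,0.69,0,0,0.098,1],
    [-0.057,-0.003,0.69,0,0,0.098,1],
    [-0.057,-0.003,0.69,0,0,0.098,1],
    [-0.057,-0.003,0.69,0,0,0.098,1]
  ]
}}

```text
time: 15.55
eef_pos: [0.5783, -0.2963, 0.0167]
ee_rot: [-180.0, 0.1, 171.2]
ft_force: [0.2, -0.3, -0.1]
gripper_width: 0.999
finger_force: 0.0
```

Call:
{"name": "drive_tool", "arguments": {
  "motion": [
    [0,0,0,0,0,0,0],
    [0,0,0,0,0,0,-0.5],
    [0,0,0,0,0,0,-1],
    [0,0,0,0,0,0,-1],
    [0,0,0,0,0,0,-1],
    [0,0,0,0,0,0,-1],
    [0,0,0,0,0,0,-1],
    [0,0,0,0,0,0,-1],
    [0,0,0,0,0,0,-1],
    [0,0,0,0,0,0,-1]
  ],
  "grip_force": 90
}}

```text
time: 16.8
eef_pos: [0.5778, -0.296, 0.0154]
ee_rot: [-180.0, 0.0, 171.2]
ft_force: [0.8, -0.9, 1.4]
gripper_width: 0.177
finger_force: 87.3
```

Call:
{"name": "drive_tool", "arguments": {
  "motion": [
    [0,0,-0.1,0,0,0,-1],
    [0,0,-0.25,0,0,0,-1],
    [0,0,-0.37,0,0,0,-1],
    [0.08,0.2,-0.37,0,0,-0.05,-1],
    [0.12,0.38,-0.37,0,0,-0.1,-1],
    [0.16,0.56,-0.37,0,0,-0.142,-1],
    [0.2,0.75,-0.37,0,0,-0.142,-1],
    [0.24,0.9,-0.37,0,0,-0.142,-1],
    [0.26,0.96,-0.37,0,0,-0.142,-1],
    [0.26,0.96,-0.37,0,0,-0.142,-1]
  ]
}}

```text
time: 18.05
eef_pos: [0.544, 0.0013, 0.1256]
ee_rot: [-180.0, -0.1, -175.9]
ft_force: [0.6, 0.0, -2.4]
gripper_width: 0.175
finger_force: 87.7
```

Call:
{"name": "drive_tool", "arguments": {
  "motion": [
    [-0.011,0.15,0,0,0,0,-1],
    [-0.011,0.3,0,0,0,0,-1],
    [-0.011,0.409,0,0,0,0,-1],
    [-0.011,0.409,0,0,0,0,-1],
    [-0.011,0.409,0,0,0,0,-1],
    [-0.011,0.409,0,0,0,0,-1],
    [-0.011,0.409,0,0,0,0,-1],
    [-0.011,0.409,0,0,0,0,-1],
    [-0.011,0.409,0,0,0,0,-1],
    [-0.011,0.409,0,0,0,0,-1]
  ]
}}

```text
time: 19.3
eef_pos: [0.5391, 0.1232, 0.1263]
ee_rot: [-180.0, 0.0, -176.0]
ft_force: [-0.4, 0.9, -2.4]
gripper_width: 0.175
finger_force: 88.1
```

```bash
python3 - <<'E'
from h import *
s=readout.sense();print(s["eef_pos"],s["ee_rot"])
f=wristframe();cv2.imwrite("pics/f.png",cv2.resize(f["img"],(800,600),interpolation=cv2.INTER_CUBIC));np.savez("f.npz",K=f["camera_matrix"],R=f["R"],t=f["t"])
for n,z in(("stop_plate",.036),("jig",0),("bracket",.11)):
    for r in spotter.pinpoint("wrist",n)[:1]: print(n,r,onplane(f,r["position"],z).round(4))
E
```

```text
[0.53910915 0.12317597 0.12629359] [-1.79997527e+02  2.11317410e-03 -1.75973639e+02]
stop_plate {'position': [256.2, 104.6], 'confidence': 0.89} [0.4668 0.1166 0.036 ]
jig {'position': [257.4, 168.9], 'confidence': 0.7} [0.5251 0.1215 0.    ]
bracket {'position': [258.5, 219.2], 'confidence': 0.78} [0.5322 0.1228 0.11  ]
```

View pics/f.png

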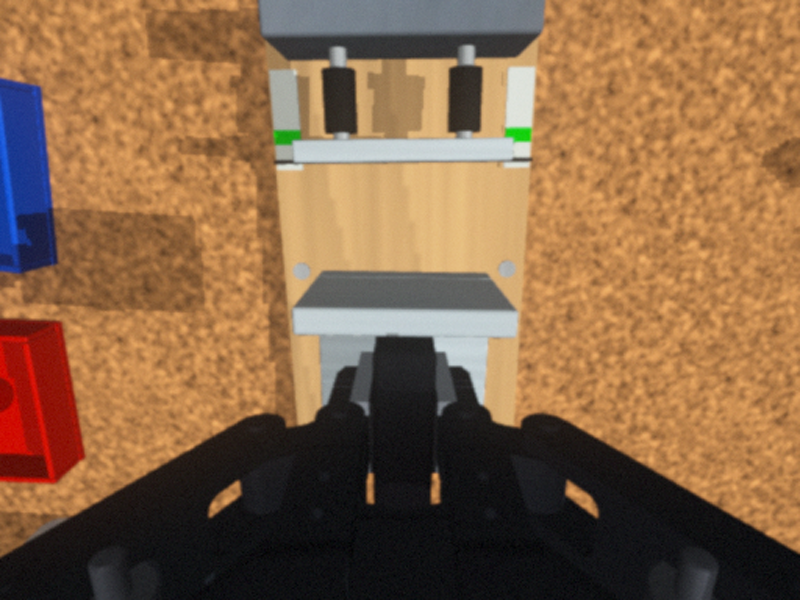

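The bracket is held square above the board. The stop plate's top edge runs from (293,163) to (514,160), and the bracket's front plate from (294,335) to (517,333).

```bash
python3 - <<'E'
from h import *
d=np.load("f.npz");f=dict(camera_matrix=d["K"],R=d["R"],t=d["t"])
def L(p,q,z):
    P,Q=[onplane(f,np.array(u)/1.5625,z) for u in(p,q)];v=Q-P;print(P.round(4),Q.round(4),((P+Q)/2).round(4),np.linalg.norm(v).round(4),np.rad2deg(np.arctan2(v[1],v[0])).round(2))
L((293,163.5),(514,160.5),.056)     # stop, front top edge
L((293,142),(514,138.5),.056)
L((270,62),(538,53),.045)
L((294,310),(517,308),.167);L((294,335),(517,333),.167)
L((319,278),(490,274),.121)
E
```

```text
[0.4704 0.0681 0.056 ] [0.4622 0.168  0.056 ] [0.4663 0.118  0.056 ] 0.1003 94.73
[0.4612 0.068  0.056 ] [0.4528 0.1667 0.056 ] [0.457  0.1174 0.056 ] 0.099 94.85
[0.4273 0.055  0.045 ] [0.4152 0.175  0.045 ] [0.4213 0.115  0.045 ] 0.1205 95.72
[0.503  0.0944 0.167 ] [0.4988 0.1471 0.167 ] [0.5009 0.1208 0.167 ] 0.0529 94.53
[0.5093 0.0944 0.167 ] [0.5051 0.148  0.167 ] [0.5072 0.1212 0.167 ] 0.0538 94.54
[0.5065 0.0922 0.121 ] [0.5011 0.1496 0.121 ] [0.5038 0.1209 0.121 ] 0.0577 95.37
```

Call:
{"name": "drive_tool", "arguments": {
  "motion": [
    [0,0,0.1,0,0,-0.005,-1],
    [0,0,0.2,0,0,-0.005,-1],
    [0,0,0.27,0,0,-0.005,-1],
    [0,0,0.3,0,0,-0.005,-1],
    [0,0,0.315,0,0,-0.005,-1],
    [0,0,0.32,0,0,-0.005,-1],
    [0,0,0.32,0,0,-0.005,-1],
    [0,0,0.325,0,0,-0.005,-1],
    [0,0,0.328,0,0,-0.005,-1],
    [0,0,0.328,0,0,-0.005,-1]
  ]
}}

```text
time: 20.75
eef_pos: [0.539, 0.1232, 0.0278]
ee_rot: [180.0, -0.0, -175.5]
ft_force: [-0.3, 0.2, -2.7]
gripper_width: 0.176
finger_force: 88.2
```

Call:
{"name": "drive_tool", "arguments": {
  "motion": [
    [0,0,0.001,0,0,0,-1],
    [0,0,0.002,0,0,0,-1],
    [0,0,0.002,0,0,0,-1],
    [0.03,0,0.002,0,0,0,-1],
    [0.06,0,0.002,0,0,0,-1],
    [0.09,0,0.002,0,0,0,-1],
    [0.1,0,0.002,0,0,0,-1],
    [0.11,0,0.002,0,0,0,-1],
    [0.11,0,0.002,0,0,0,-1],
    [0.11,0,0.002,0,0,0,-1]
  ]
}}

```text
time: 22.0
eef_pos: [0.5059, 0.1206, 0.0274]
ee_rot: [180.0, -0.1, -175.5]
ft_force: [-3.3, -0.2, 3.6]
gripper_width: 0.178
finger_force: 88.7
```

Call:
{"name": "drive_tool", "arguments": {
  "motion": [
    [0.005,0,-0.001,0,0,0,-1],
    [0.01,0,-0.001,0,0,0,-1],
    [0.015,0,-0.001,0,0,0,-1],
    [0.02,0,-0.001,0,0,0,-1],
    [0.025,0,-0.001,0,0,0,-1],
    [0.03,0,-0.001,0,0,0,-1],
    [0.03,0,-0.001,0,0,0,-1],
    [0.03,0,-0.001,0,0,0,-1],
    [0.03,0,-0.001,0,0,0,-1],
    [0.03,0,-0.001,0,0,0,-1]
  ]
}}

```text
time: 23.25
eef_pos: [0.4973, 0.1199, 0.0275]
ee_rot: [-180.0, 0.0, -175.5]
ft_force: [3.7, -0.1, -4.6]
gripper_width: 0.176
finger_force: 87.9
```

```bash
python3 - <<'E'
from h import *
s=readout.sense();print(s["eef_pos"],s["ee_rot"],s["ft_force"])
f=wristframe();cv2.imwrite("pics/g.png",cv2.resize(f["img"][40:240,120:390],(800,592),interpolation=cv2.INTER_CUBIC))
E
```

```text
[0.49726263 0.11991614 0.02751015] [-1.79999990e+02  1.84576641e-04 -1.75531262e+02] [ 3.72550049 -0.05827309 -4.63473055]
```

View pics/g.png

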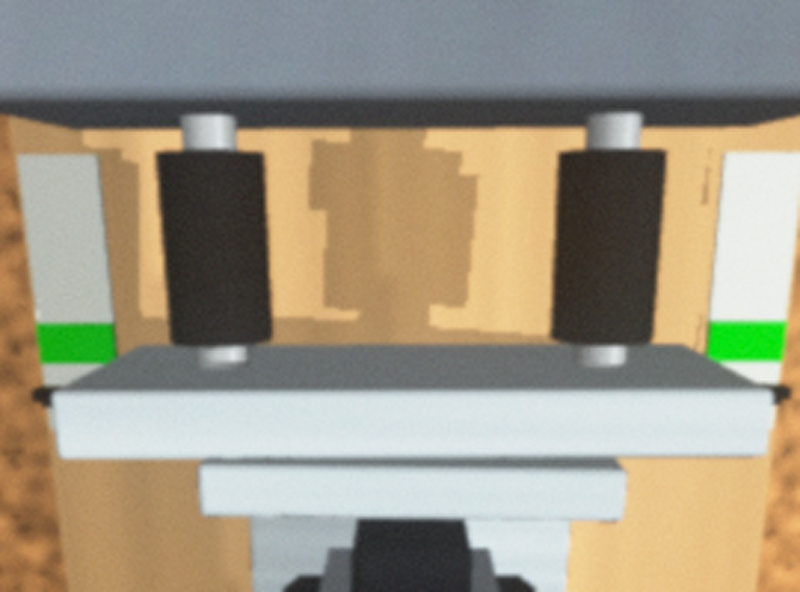

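The bracket has met the stop squarely. The pointers are at (45,393), still short of the green (rows 322–362), and the force reads about 3.7 N. I need roughly 8.5 mm more, pressed slowly.

Call:
{"name": "drive_tool", "arguments": {
  "motion": [
    [0.004,0,0.001,0,0,0,-1],
    [0.008,0,0.001,0,0,0,-1],
    [0.012,0,0.001,0,0,0,-1],
    [0.016,0,0.001,0,0,0,-1],
    [0.02,0,0.001,0,0,0,-1],
    [0.024,0,0.001,0,0,0,-1],
    [0.028,0,0.001,0,0,0,-1],
    [0.028,0,0.001,0,0,0,-1],
    [0.028,0,0.001,0,0,0,-1],
    [0.028,0,0.001,0,0,0,-1]
  ]
}}

```text
time: 24.55
eef_pos: [0.4903, 0.1194, 0.0277]
ee_rot: [180.0, 0.2, -175.5]
ft_force: [10.0, 0.7, -6.5]
gripper_width: 0.177
finger_force: 87.4
```

```bash
python3 - <<'E'
from h import *
s=readout.sense();print(s["eef_pos"],s["ee_rot"],s["ft_force"],s["wrist_torque"])
f=wristframe();cv2.imwrite("pics/h.png",cv2.resize(f["img"][40:240,120:390],(800,592),interpolation=cv2.INTER_CUBIC))
E
```

```text
[0.49031557 0.11944169 0.02772594] [ 179.98773371    0.22756701 -175.51659911] [10.01186829  0.71853431 -6.51376368] [ 0.22785855 -1.64013173  0.28604061]
```

View pics/h.png

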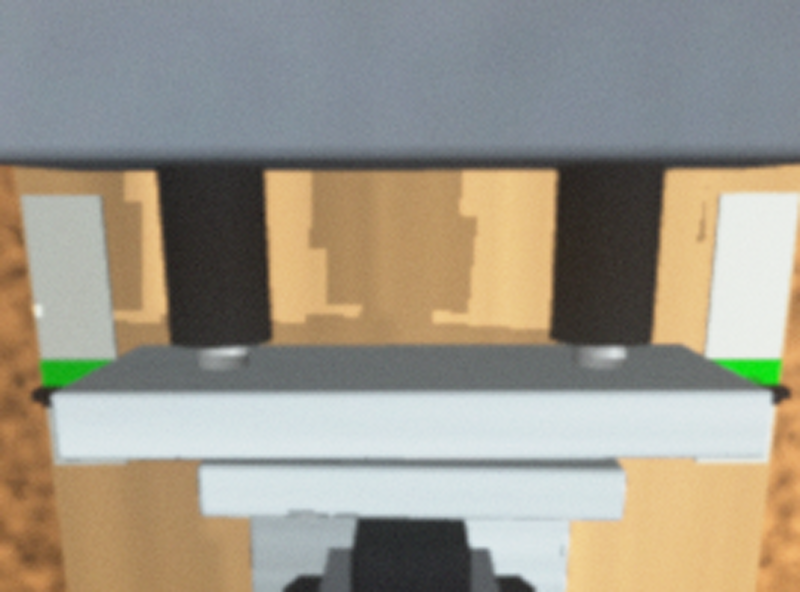

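The pointers at (45,393) have entered the lower part of the green, with about 10 N on the stop. I'll press a little further for margin and ease down slightly so the base stays flat.

Call:
{"name": "drive_tool", "arguments": {
  "motion": [
    [0.001,0,0.001,0,0,0,-1],
    [0.002,0,0.002,0,0,0,-1],
    [0.003,0,0.002,0,0,0,-1],
    [0.004,0,0.002,0,0,0,-1],
    [0.004,0,0.002,0,0,0,-1],
    [0.004,0,0.002,0,0,0,-1],
    [0.004,0,0.002,0,0,0,-1],
    [0.004,0,0.002,0,0,0,-1],
    [0.004,0,0.002,0,0,0,-1],
    [0.004,0,0.002,0,0,0,-1]
  ]
}}

```text
time: 25.85
eef_pos: [0.4896, 0.1194, 0.0277]
ee_rot: [180.0, 0.3, -175.5]
ft_force: [10.4, 1.3, -5.2]
gripper_width: 0.172
finger_force: 87.6
```

```bash
python3 - <<'E'
from h import *
s=readout.sense();print(s["eef_pos"],s["ee_rot"],s["ft_force"],s["qd"].round(2),s["finger_force"])
f=wristframe();a=cv2.resize(f["img"][40:240,120:390],(800,592),interpolation=cv2.INTER_CUBIC)[330:]
g=vision.grab_frame("side");b=cv2.resize(g["img"][150:290,150:290],(330,330),interpolation=cv2.INTER_CUBIC)
o=np.zeros((600,800,3),np.uint8);o[:262]=a;o[268:598,:330]=b;cv2.imwrite("pics/i.png",o)
E
```

```text
[0.48962842 0.11939752 0.02773396] [ 179.98502035    0.30497164 -175.51767008] [10.38415089  1.26255265 -5.24070521] [ 0.04  0.07 -0.03 -0.01 -0.05  0.01] 87.57599472999573
```

View pics/i.png

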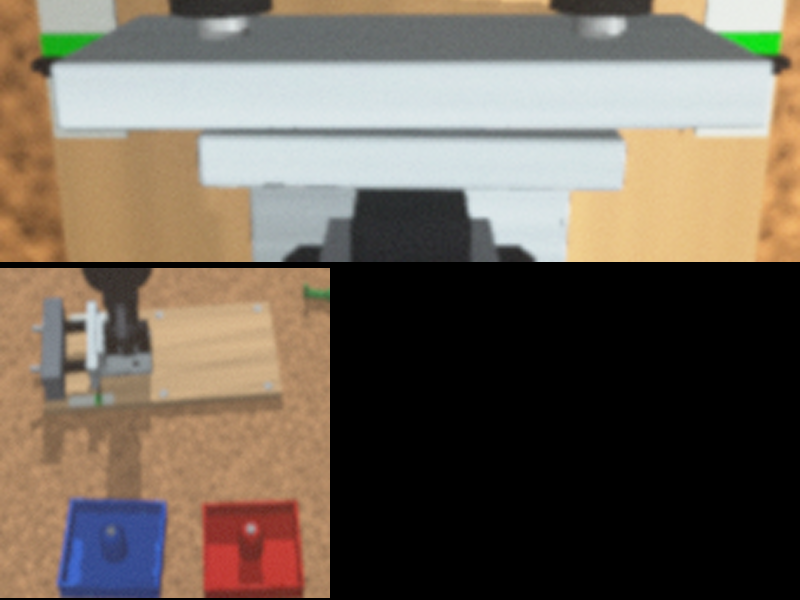

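The picture shows the pointers inside the green, the bracket flat and square, and both sinkers standing in their trays. I'll hold still for one call before handing in.

Call:
{"name": "drive_tool", "arguments": {
  "motion": [
    [0,0,0,0,0,0,-1],
    [0,0,0,0,0,0,-1],
    [0,0,0,0,0,0,-1],
    [0,0,0,0,0,0,-1],
    [0,0,0,0,0,0,-1],
    [0,0,0,0,0,0,-1],
    [0,0,0,0,0,0,-1],
    [0,0,0,0,0,0,-1],
    [0,0,0,0,0,0,-1],
    [0,0,0,0,0,0,-1]
  ]
}}

```text
time: 27.2
eef_pos: [0.4896, 0.1194, 0.0277]
ee_rot: [180.0, 0.3, -175.5]
ft_force: [10.7, 0.7, -5.6]
gripper_width: 0.172
finger_force: 87.6
```

```bash
python3 -c "
from bench import readout,hand_in
s=readout.sense();f=s['ft_force'];print(s['eef_pos'],f)
print(hand_in() if 8.5<f[0]<13.5 else 'not handed in')"
```

```text
[0.48961489 0.11939908 0.02769146] [10.68628387  0.66220639 -5.64304748]
the job is handed in; nothing more can be done
None
```

I handed the job in at about 27 s: both sinkers stand in their own trays, and the bracket is held flat, square and centred against the stop at about 10.7 N with the pointers in the green; no verdict came back.

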